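# Load the bench drying oven and hold its door ajar

### The arm

A 6-joint arm with a two-finger parallel gripper is mounted at the origin on the work surface. World frame = base frame: x ahead of the robot, y to its left, z up, the work surface at z = 0. Lengths are in m, angles in rad, forces in N, time in s.
With the tool pointing down it reaches from about 0.4 to 0.825 m from the base axis. Payload 7 kg.
Tool frame: the origin (TCP) lies at the very end of the fingers, on their centre line; the grasp point (between the pads) lies 19 mm behind it; z points along the fingers, y is the line along which they close (so a half turn about z gives the same grasp; the last joint's range is limited). The gripper opens to 88 mm and grips with 3 to 60 N. Pads are 19 mm wide; open, the fingers measure 130 mm over their backs; the gripper's body (78 mm by 193 mm) begins 47 mm behind the grasp point.
Start: joints at [-0.825, 0.359, 0.012, 0, -1.224, -0.288], TCP at [0.298, -0.605, 0.227] pointing down, gripper open.
Joint ranges: [-3.07, 3.07], [-1.43, 2.12], [-1.02, 1.25], [-3.03, 1.67], [-3.05, -0], [-3.03, 3.03]. Speed limits (rad/s): [2.39, 2.39, 3.01, 3.14, 3.14, 3.14].

### API

Orientations are given as [roll, pitch, yaw] about the fixed x, y, z axes, in that order (R = Rz(yaw) Ry(pitch) Rx(roll)).
In Python, from station import arm, grab_frame gives the robot as it stands.
- The arm moves only by the tool jog_arm, never from a script. Its argument "deltas" is a list that holds one entry, the list of rows, each a list of 4 numbers: the shift along the tool's x, y, z in units of 60 mm (1.0 is 60 mm), then the turn about the tool's z in units of 5 degrees (1.0 is 5 degrees). A call has 1 to 8 rows; each row is the pose to reach, as a shift and turn from the pose commanded when the call began, along the tool's axes at that moment; what a row does not reach only later rows make up. A row lasts 1/8 s, in which the tool goes at most 62.5 mm and 10.7 degrees, less where a joint would pass 70% of its speed; a pose out of reach is approached as far as the arm can. A call with a gripper value outside its range is refused whole. "grip" is the finger opening in mm, from 0 to 87.6, set as the call begins (left out, the last holds). The fingers move at their own pace and stop on an object; "squeeze" is the grip in N (left out, the last holds). Time passes only in rows, so rows that repeat a pose let the fingers close. It gives the time, the measured TCP pose, the force, the opening and the grip force at its end, in the units of the state.
- arm.get_state(): the state, without advancing time (a new reading comes with each control period).
- grab_frame(name): name is "scene" or "top" or "wrist"; returns a dict with "img" (420x560x3 uint8, red, green, blue), "vfov" (degrees; the focal length in pixels is half the picture's height over the tangent of half this angle, whatever the lens; pixels are square), "cx", "cy" (the principal point, pixels), "xyz" and "rotation" of the camera in the world. Camera axes: x right, y down, z forward; pixel columns grow to the right and rows downward; lengths in m; the calibration is good to about 2 mm. A picture is of the moment at which its call begins. There is no depth.
- arm.job_done(): hands the job in; it is judged then, once.
The state is a dict: "t": time; "q": joint angles; "qd": joint speeds; "joint_efforts": joint torques, N m; "eef_pos": TCP position; "ee_rot": TCP orientation; "force": force on the tool from outside, world axes, zero at the start; "moment": the same for the moment, N m; "width": finger opening in m; "gripper_force": force on a finger pad.
Only numpy, scipy, OpenCV 4.12 (cv2) and the standard library are available. Lean on these libraries where they do the work, as an engineer would, in place of code of your own. Each camera call takes 0.05 s, during which the arm holds its last target. There are 200 camera calls.

### The job

Pull the drying oven's drop-down door right down to its stop (its wire rack comes out with it), take the washed flanged bush from the drip tray, set it down upright on the rack and let go of it. Then bring the door back up until it stands 30 degrees open from shut, so that the steam can get out, and finish there still holding the door: its springs would pull it shut, so do not let go at the end. Leave the other parts and tools where they are.

Things in the scene. Friction and masses are not known exactly. Their poses are not given: they have to be found in the camera images.
- oven: Bench drying oven, steel, 310 mm deep (x), 420 wide (y), 268 tall; fixed, on the robot's right. Origin: centre of its underside. Its front looks along its own -x (front face 150 mm from the origin), towards the robot's left. Black panel with three knobs on the 110 mm at its -y side, the door on the rest. The mouth behind the door reaches 205 mm above the bench.
- door_hinge (a point): Middle of the door's hinge line: level, along the oven's y axis, 60 mm above the bench, 158 mm in front of the oven's origin (along its -x) and 47 mm to its +y. At door angle t the grip bar's middle lies 45 cos t + 205 sin t mm in front of this point and 205 cos t - 45 sin t mm above it.
- door_bar (a point): Middle of the door's grip bar: level round bar along the oven's y axis, 14 mm thick, 260 long, on arms 115 mm either side. Door shut: 265 mm above the bench, 53 mm in front of the housing; fully down: 51 mm above the bench, 210 in front of the hinge line. Door edge and housing stay 30 mm or more clear of its centre, so it can be pinched from above at any angle; it can turn between the pads.
- door_leaf: The door: black frame with a glass pane, 300 mm wide, 150 mm tall, 18 mm thick, the grip bar on two arms above its top edge. Origin on the hinge line (same point as door_hinge); it turns with the door: its z axis points up along the door, its -x out of its front.
- oven_door (a joint): Angle of the door in rad: 0 shut, grows as the door comes down, stop at 1.396 (80 degrees). Door about 0.9 kg with closing springs: let go below about 45 degrees it springs shut (about 3 N at the bar when shut, about 1 N at 30 degrees); let go above about 55 degrees it sinks to its stop and stays down.
- oven_rack: Flat wire rack, 250 mm deep, 270 wide, tops of its wires 143 mm above the bench. Side links tie it to the door: it slides out as the door comes down (130 mm when fully down, 47 at 30 degrees) and back in as it goes up. Origin: middle of its front edge, top of the wires, 2 mm behind the oven's front face when shut; axes as the oven's, +x into it. Door down: its front 120 mm are free from above.
- bush: Flanged bush to be dried: turned steel part standing on its flange. Flange 56 mm across, 9 mm thick, on it a plain round hub 32 mm across up to 50 mm height, with a bore; about 0.33 kg (varies). Origin: centre of the flange's underside; z up. It stands on the drip tray beside a plain ring and a stepped spindle, in any of three places.
- tray: Shallow aluminium drip tray, 130 mm (its x) by 240 mm (its y), 18 mm high, floor 4 mm thick, fixed to the bench on the robot's left; origin: centre of its underside. The three parts stand in a row along its y axis, 78 mm apart.
- ring: Plain steel ring, 50 mm across, 20 mm high, on the tray; stays there. Origin: centre of its underside.
- spindle: Stepped steel spindle standing on end on the tray, 30 mm across below and 20 mm above, 70 mm high, no flange; stays there. Origin: centre of its underside.
- setup_block: Dark steel setup block with holes, 75 x 50 x 25 mm, beyond the tray; stays. Origin: centre of its underside.
- deburrer: Deburring tool like a screwdriver, 150 mm long, lying beyond the gap between tray and oven; stays. Origin: below its middle.
Things that resemble listed ones, but are neither listed nor needed, are in the scene too. What is shaped like the bush but black, brown or orange is not meant.

How it is judged:
By the outcome, as a careful person would: the job done as asked, in the order asked, and still so for the second after the job is handed in, while the arm keeps its last pose, push and grip.
It also fails if it takes over 67 s, if anything falls off the work surface, if the arm or the gripper's body presses on something with over 40 N, if the wrist force passes 120 N, or if a joint passes its speed limit or range.

## Working session

There is one attempt and no reset: what is moved stays moved. The work goes in short steps, Python scripts to look and compute and a tool call to move; the robot and the scene stay as the last step left them, time stands still between calls to the robot, and variables do not carry over. Pictures are saved under pics/ and viewed, at most 10 in all, crops included, and the job is handed in when it is done.

Besides the shell and the picture viewer there is one more tool, called after "Request:" by a JSON object that holds its "name" and its "arguments". jog_arm: Moves the arm, as the interface text tells. Its arguments: {"type":"object","properties":{"deltas":{"type":"array"},"grip":{"type":"number"},"squeeze":{"type":"number"}},"required":["deltas"]}

```bash
mkdir -p pics; ls; cat > h.py <<'E'
import numpy as np,cv2
from station import arm,grab_frame
def save(n,f):
    cv2.imwrite(f'pics/{n}.png',cv2.cvtColor(f['img'],cv2.COLOR_RGB2BGR))
    np.savez(f'pics/{n}.npz',**{k:np.array(v) for k,v in f.items()})
def ray(f,u,v):
    fl=210/np.tan(np.radians(float(f['vfov']))/2)
    d=np.array([(u-f['cx'])/fl,(v-f['cy'])/fl,1]); return np.array(f['rotation'])@d
def px(n,u,v,z):
    f=np.load(f'pics/{n}.npz'); d=ray(f,u,v); o=f['xyz']; return o+d*(z-o[2])/d[2]
def proj(n,p):
    f=np.load(f'pics/{n}.npz'); c=f['rotation'].T@(np.array(p)-f['xyz']); fl=210/np.tan(np.radians(float(f['vfov']))/2)
    return fl*c[0]/c[2]+f['cx'],fl*c[1]/c[2]+f['cy']
E
python3 - <<'E'
from h import *
for n in('scene','top'):
    f=grab_frame(n); save(n,f); print(n,f['vfov'],f['cx'],f['cy'],f['xyz'],np.array(f['rotation']).shape)
print(arm.get_state())
a=cv2.imread('pics/scene.png');b=cv2.imread('pics/top.png')
E
```

```text
pics
scene 43.32875183919942 285.036616155592 206.07664876720352 [1.27930213 0.41622861 0.97885626] (3,)
top 45.73235689435079 284.5748515776222 217.66207724816616 [0.28957462 0.05780523 1.47755886] (3,)
{'t': 0.1, 'q': array([-8.24869040e-01,  3.59320300e-01,  1.11831810e-02, -2.96540841e-04,
       -1.22407620e+00, -2.88113358e-01]), 'qd': array([-8.52454210e-04, -2.53996051e-03,  1.63058048e-03,  1.83677359e-03,
       -3.00910952e-05,  1.82330163e-04]), 'joint_efforts': array([ 3.07735654e-04, -5.84165096e+01,  2.93753654e+01,  7.01556087e+00,
        1.01824582e-02, -5.66082656e-05]), 'eef_pos': array([ 0.29814678, -0.60512666,  0.2257295 ]), 'ee_rot': array([ 3.14015485e+00, -1.35372276e-04, -2.68387959e+00]), 'force': array([-0.22572433, -0.05241088, -0.06927722]), 'moment': array([-0.01918632, -0.01784391, -0.01590473]), 'gripper_force': 0.0, 'width': 0.08750953540609711}
```

View pics/scene.png

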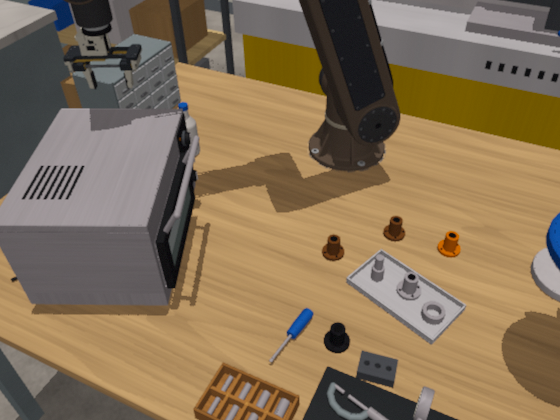

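View pics/top.png

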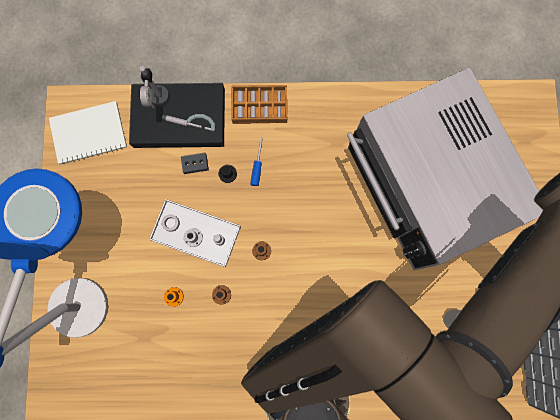

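The bush candidates in the top picture are steel (193,237) on the tray, brown (262,250) and (222,294), orange (173,296) and black (228,173). Only the steel one on the tray fits. Next I'll make an enlarged crop of the tray, the oven bar and the housing edges.

```bash
python3 - <<'E'
s=open('h.py').read()
s=s.replace("def ray","from scipy.spatial.transform import Rotation as Ro\ndef RM(f): return Ro.from_euler('xyz',np.array(f['rotation'])).as_matrix()\ndef ray",1).replace("np.array(f['rotation'])@d","RM(f)@d").replace("f['rotation'].T@","RM(f).T@")
open('h.py','w').write(s)
from h import *
f=np.load('pics/top.npz'); print(f.files,f['rotation'],np.load('pics/scene.npz')['rotation'])
print(proj('top',[0,0,0]),proj('scene',[0,0,0]), proj('scene',[.298,-.605,.227]))
b=cv2.imread('pics/top.png')
r=cv2.INTER_CUBIC
A=cv2.resize(b[195:275,145:245],(400,320),interpolation=r)   # x4
B=cv2.resize(b[120:280,340:440],(400,640),interpolation=r)
C=np.zeros((600,800,3),np.uint8)
C[:320,:400]=A; C[:600,400:]=B[:600]
a=cv2.imread('pics/scene.png'); C[320:600,:400]=cv2.resize(a[245:315,365:465],(400,280),interpolation=r)
cv2.imwrite('pics/c1.png',C)
E
```

```text
['img', 'vfov', 'cx', 'cy', 'xyz', 'rotation'] [-2.98154409e+00  8.57180435e-05 -1.58303838e+00] [-2.3130719   0.01382906  2.01603988]
(np.float64(306.24409376002035), np.float64(401.1843814245098)) (np.float64(345.8012886067216), np.float64(147.46883679334695)) (np.float64(111.63448853389212), np.float64(86.5248174674643))
```

View pics/c1.png

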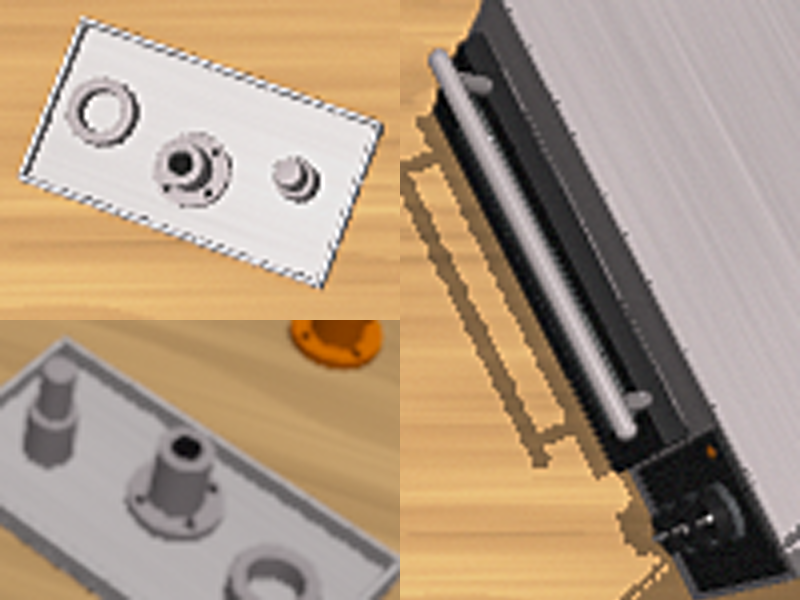

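```bash
python3 - <<'E'
from h import *
c=[px('top',*p,.018) for p in [(165.5,199.5),(240.5,226.25),(225.5,266.75),(150.5,240)]]
c=np.array(c); print(c, [np.linalg.norm(c[i]-c[(i+1)%4]) for i in range(4)], c.mean(0))
d=c[0]-c[1]; print('tray y yaw',np.degrees(np.arctan2(d[1],d[0])))
print('bush flange top',px('top',193.25,237.4,.013),'hub',px('top',190.25,235.6,.054))
print('scene hub', px('scene',365+187/4,245+128/4,.054),'flange',px('scene',365+175/4,245+178/4,.013))
e=px('top',348.5,132.2,.265);g=px('top',397.8,229.8,.265)
print('bar',e,g,np.linalg.norm(e-g),(e+g)/2); d=e-g;print('yaw of oven y',np.degrees(np.arctan2(d[1],d[0])))
# roof corners of oven at .268
for p in [(364,113),(472,69),(540,220),(418,268)]: print(px('top',*p,.268))
E
```

```text
[[0.5844749  0.40998418 0.018     ]
 [0.50101896 0.18584852 0.018     ]
 [0.38198182 0.22946105 0.018     ]
 [0.46332368 0.45105168 0.018     ]] [np.float64(0.23916874223131668), np.float64(0.1267749672914045), np.float64(0.23604852579894706), np.float64(0.1279224584557108)] [0.48269984 0.31908636 0.018     ]
tray y yaw 69.57740478244835
bush flange top [0.47011224 0.32608986 0.013     ] hub [0.47038152 0.32730466 0.054     ]
scene hub [0.46882513 0.33100598 0.054     ] flange [0.47196083 0.33104479 0.013     ]
bar [ 0.70290972 -0.10933084  0.265     ] [ 0.45168949 -0.22227512  0.265     ] 0.2754414876472143 [ 0.5772996  -0.16580298  0.265     ]
yaw of oven y 24.20786079867446
[ 0.75233015 -0.15005595  0.268     ]
[ 0.86811477 -0.43369888  0.268     ]
[ 0.47130167 -0.57232672  0.268     ]
[ 0.35742861 -0.26595688  0.268     ]
```

```bash
python3 - <<'E'
from h import *
th=np.radians(-65.8);X=np.array([np.cos(th),np.sin(th),0]);Y=np.array([-X[1],X[0],0])
bar=np.array([.5773,-.1658,.265]); O=bar+.203*X-.047*Y; O[2]=0
P=lambda x,y,z:O+x*X+y*Y+np.array([0,0,z])
pts=[P(-.203,.047+s*.137,.265) for s in(-1,0,1)]+[P(-.15,s*.21,.268) for s in(-1,1)]+[P(.16,s*.21,.268) for s in(-1,1)]+[P(-.15,s*.21,0) for s in(-1,1)]
C=[]
for n,(r0,c0) in dict(scene=(95,0),top=(60,335)).items():
    im=cv2.imread(f'pics/{n}.png')[r0:r0+220,c0:c0+225]
    im=cv2.resize(im,None,fx=1.77,fy=1.77*1,interpolation=2); 
    for p in pts:
        u,v=proj(n,p); cv2.drawMarker(im,(int((u-c0+.5)*1.77),int((v-r0+.5)*1.77)),(0,0,255),0,9,1)
    C.append(im)
cv2.imwrite('pics/c2.png',np.hstack(C)); print(O)
E
```

```text
[ 0.61764473 -0.37022677  0.        ]
```

View pics/c2.png

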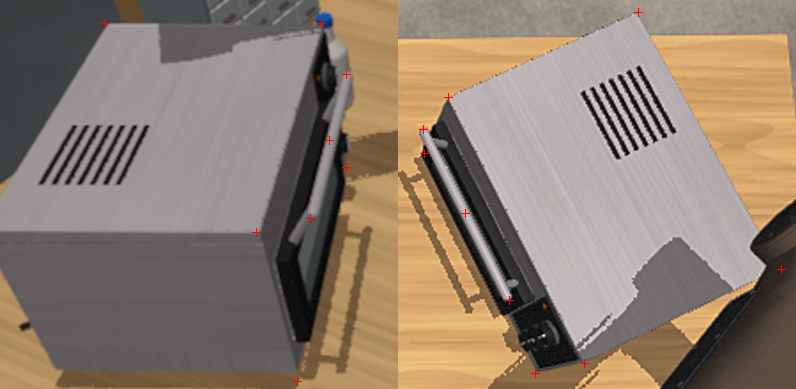

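The picture shows the roof corners and the bar projecting correctly in both views; the kink at the bar's near end is its arm. The oven pose stands. Next is a helper that converts world targets into tool units.

```bash
cat >> h.py <<'E'
th=np.radians(-65.8);X=np.array([np.cos(th),np.sin(th),0]);Y=np.array([-X[1],X[0],0])
HINGE=np.array([.61764,-.37023,0])-.158*X+.047*Y+np.array([0,0,.06])
def bar(deg):
    t=np.radians(deg); return HINGE-X*(.045*np.cos(t)+.205*np.sin(t))+np.array([0,0,.205*np.cos(t)-.045*np.sin(t)])
def units(p,yaw=None,p0=None,y0=None):
    s=arm.get_state(); p0=s['eef_pos'] if p0 is None else p0; r=s['ee_rot'] if y0 is None else [np.pi,0,np.radians(y0)]
    R=Ro.from_euler('xyz',r).as_matrix(); d=R.T@(np.array(p)-p0)/.06
    t=0 if yaw is None else -((yaw-np.degrees(r[2])+180)%360-180)/5
    return np.round([*d,t],3).tolist()
E
python3 - <<'E'
from h import *
s=arm.get_state();p=s['eef_pos']
print(bar(0),bar(80))
print(units([p[0],p[1],.37],-155.8)); print(units(bar(0)+[0,0,.075],-155.8))
E
```

```text
[ 0.57729527 -0.16580323  0.265     ] [ 0.50978105 -0.01557727  0.05128153]
[0.0, 0.003, -2.405, 0.405]
[-7.409, 4.515, -1.899, 0.405]
```

Request:
{"name": "jog_arm", "arguments": {"deltas": [[[0,0,-1.0,0],[0,0,-2.0,0.2],[-0.5,0.5,-2.4,0.4],[-1.4,1.0,-2.4,0.4],[-2.3,1.5,-2.3,0.4],[-3.2,2.0,-2.2,0.4],[-4.1,2.5,-2.1,0.4],[-5,3.05,-2.0,0.4]]], "grip": 40, "squeeze": 25}}

```text
t: 1.1
eef_pos: [0.4867, -0.3077, 0.3462]
ee_rot: [3.141, -0.0, -2.719]
force: [2.1, -0.5, -0.3]
width: 0.04
gripper_force: 0.0
```

```bash
python3 - <<'E'
from h import *
s=arm.get_state();print(s['t'],s['eef_pos'],np.degrees(s['ee_rot']),s['force'])
print(units(bar(0)+[0,0,.075],-155.8))
E
```

```text
1.1 [ 0.48667195 -0.30771497  0.34617098] [ 1.79976408e+02 -1.25418253e-02 -1.55773986e+02] [ 2.10101798 -0.54677685 -0.28088496]
[-2.348, 1.537, 0.103, 0.005]
```

Request:
{"name": "jog_arm", "arguments": {"deltas": [[[-0.9,0.5,0.05,0],[-1.7,1.1,0.1,0],[-2.35,1.53,0.1,0],[-2.35,1.53,0.1,0],[-2.35,1.53,0.1,0]]]}}

```text
t: 1.72
eef_pos: [0.5767, -0.168, 0.3403]
ee_rot: [3.141, -0.001, -2.718]
force: [0.6, -1.0, 1.6]
width: 0.0396
gripper_force: 0.0
```

```bash
python3 - <<'E'
from h import *
s=arm.get_state();print(s['t'],s['eef_pos'],np.degrees(s['ee_rot']),s['force'])
f=grab_frame('wrist');save('w1',f);print(f['xyz'],f['rotation'],f['vfov'])
print(proj('w1',bar(0)),proj('w1',bar(0)+.115*Y),proj('w1',bar(0)-.115*Y),proj('w1',s['eef_pos']))
print(units(bar(0)-[0,0,.015],-155.8))
E
```

```text
1.725 [ 0.57667687 -0.16798774  0.34027415] [ 1.79980859e+02 -4.78801599e-02 -1.55735878e+02] [ 0.62876945 -0.9535966   1.63752075]
[ 0.5013834  -0.20059853  0.49888831] [2.83512071e+00 1.38324402e-04 1.99255579e+00] 59.69029732793189
(np.float64(282.63600208800415), np.float64(227.26038236927042)) (np.float64(282.5996821149209), np.float64(367.48697222617494)) (np.float64(282.6841272036006), np.float64(41.45570594272212)) (np.float64(279.4207603426016), np.float64(277.07844962685266))
[-0.032, 0.035, 1.509, 0.003]
```

View pics/w1.png

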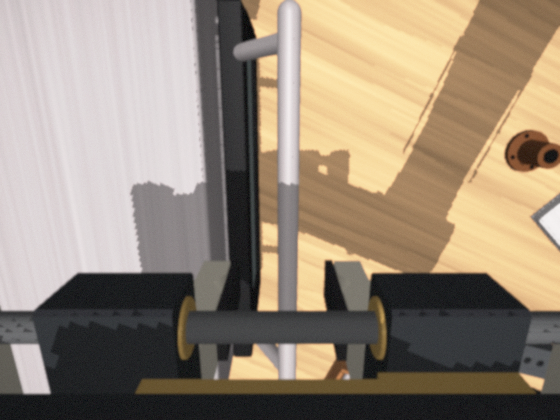

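The bar runs at column 288 against 282.7 predicted, so it is about 3.5 mm further out. I'll correct the oven position by 3 mm and descend.

```bash
echo "HINGE=HINGE-.003*X" >> h.py; python3 - <<'E'
from h import *
print(units(bar(0)-[0,0,.015],-155.8))
E
```

```text
[-0.032, 0.085, 1.509, 0.003]
```

Request:
{"name": "jog_arm", "arguments": {"deltas": [[[0,0.08,0.5,0],[0,0.08,1.0,0],[0,0.08,1.5,0],[0,0.08,1.5,0]]]}}

```text
t: 2.28
eef_pos: [0.573, -0.1647, 0.2488]
ee_rot: [3.14, -0.004, -2.721]
force: [0.4, -1.2, 0.4]
width: 0.0397
gripper_force: 0.0
```

Request:
{"name": "jog_arm", "arguments": {"deltas": [[[0,0,0,0],[0,0,0,0],[0,0,0,0],[0,0,0,0]]], "grip": 0, "squeeze": 25}}

```text
t: 2.78
eef_pos: [0.5754, -0.164, 0.2516]
ee_rot: [-3.14, 0.001, -2.719]
force: [0.5, -1.0, 3.7]
width: 0.0131
gripper_force: 25.0
```

```bash
python3 - <<'E'
from h import *
s=arm.get_state();print(s['t'],s['eef_pos'],np.degrees(s['ee_rot']),s['force'],s['moment'],s['width'],s['gripper_force'])
print(bar(0))
for a in range(5,75,5): print(a,units(bar(a)-bar(0),p0=np.zeros(3)))
E
```

```text
2.775 [ 0.57537476 -0.16403989  0.25162246] [-1.79925495e+02  6.43427177e-02 -1.55761458e+02] [ 0.54516244 -1.02433636  3.74408208] [-0.51809676 -0.01325848 -0.01344994] 0.013130935828534768 25.00035524368286
[ 0.5760655  -0.16306687  0.265     ]
5 [-0.0, 0.295, 0.078, 0.0]
10 [-0.0, 0.582, 0.181, 0.0]
15 [-0.0, 0.859, 0.309, 0.0]
20 [-0.0, 1.124, 0.461, 0.0]
25 [-0.0, 1.375, 0.635, 0.0]
30 [-0.0, 1.609, 0.831, 0.0]
35 [-0.0, 1.825, 1.046, 0.0]
40 [0.0, 2.022, 1.279, 0.0]
45 [0.0, 2.198, 1.528, 0.0]
50 [0.0, 2.352, 1.792, 0.0]
55 [0.001, 2.482, 2.068, 0.0]
60 [0.001, 2.587, 2.354, 0.0]
65 [0.001, 2.667, 2.649, 0.0]
70 [0.001, 2.721, 2.949, 0.0]
```

Request:
{"name": "jog_arm", "arguments": {"deltas": [[[0,0.29,0.08,0],[0,0.58,0.18,0],[0,0.86,0.31,0],[0,1.12,0.46,0],[0,1.37,0.63,0],[0,1.61,0.83,0],[0,1.82,1.05,0],[0,1.82,1.05,0]]]}}

```text
t: 3.78
eef_pos: [0.5297, -0.0623, 0.1863]
ee_rot: [3.14, 0.0, -2.718]
force: [3.3, 2.3, 2.5]
width: 0.0131
gripper_force: 25.0
```

Request:
{"name": "jog_arm", "arguments": {"deltas": [[[0,0.2,0.23,0],[0,0.37,0.48,0],[0,0.53,0.75,0],[0,0.66,1.02,0],[0,0.76,1.31,0],[0,0.84,1.6,0],[0,0.84,1.6,0],[0,0.84,1.6,0]]]}}

```text
t: 4.78
eef_pos: [0.5093, -0.0178, 0.0905]
ee_rot: [-3.141, -0.0, -2.718]
force: [5.6, -1.5, -1.2]
width: 0.0133
gripper_force: 25.0
```

```bash
python3 - <<'E'
from h import *
s=arm.get_state();print(s['t'],s['eef_pos'],np.degrees(s['ee_rot']),s['force'],s['moment'],s['width'],s['gripper_force'])
print(bar(65)-[0,0,.0135])
E
```

```text
4.775 [ 0.50933561 -0.01776532  0.0905111 ] [-1.79988644e+02 -1.97802616e-02 -1.55745718e+02] [ 5.63568438 -1.47454835 -1.15144693] [-0.31323321 -2.22321065  0.05715669] 0.013342019001240836 24.997069537639618
[ 0.51055532 -0.01730012  0.09235289]
```

```bash
python3 - <<'E'
from h import *
for a in (67,69,71,72): print(units(bar(a)-bar(65),p0=np.zeros(3)))
E
```

```text
[-0.0, 0.025, 0.12, 0.0]
[-0.0, 0.045, 0.24, 0.0]
[-0.0, 0.061, 0.361, 0.0]
[-0.0, 0.068, 0.422, 0.0]
```

Request:
{"name": "jog_arm", "arguments": {"deltas": [[[0,0.02,0.12,0],[0,0.045,0.24,0],[0,0.06,0.36,0],[0,0.07,0.42,0],[0,0.07,0.42,0]]]}}

```text
t: 5.4
eef_pos: [0.5078, -0.0144, 0.0656]
ee_rot: [-3.141, -0.0, -2.718]
force: [6.0, -2.3, -0.9]
width: 0.0135
gripper_force: 25.0
```

Request:
{"name": "jog_arm", "arguments": {"deltas": [[[0,0,0,0],[0,0,0,0],[0,0,0,0]]], "grip": 44}}

```text
t: 5.78
eef_pos: [0.5066, -0.0145, 0.0658]
ee_rot: [3.141, -0.002, -2.719]
force: [-0.2, 0.4, -0.8]
width: 0.0373
gripper_force: 0.0
```

Request:
{"name": "jog_arm", "arguments": {"deltas": [[[0,0.1,-0.6,0],[0,0.3,-1.4,0],[0,0.5,-2.3,0],[0,0.5,-2.8,0],[0,0.5,-2.8,0]]]}}

```text
t: 6.4
eef_pos: [0.4962, 0.0135, 0.237]
ee_rot: [-3.141, 0.005, -2.718]
force: [-0.1, -0.0, -0.3]
width: 0.0437
gripper_force: 0.0
```

```bash
python3 - <<'E'
from h import *
s=arm.get_state();print(s['t'],s['eef_pos'],np.degrees(s['ee_rot']),s['force'])
save('top2',grab_frame('top'))
im=cv2.imread('pics/top2.png')[90:290,220:440]; im=cv2.resize(im,None,fx=2.7,fy=2.7,interpolation=2)
for p in (bar(80),bar(80)+.137*Y,bar(80)-.137*Y, bar(72)+.137*Y):
    u,v=proj('top2',p); cv2.drawMarker(im,(int((u-220+.5)*2.7),int((v-90+.5)*2.7)),(0,0,255),0,10,1)
cv2.imwrite('pics/c3.png',im)
print(units([.47,.329,.15],-110.4))
E
```

```text
6.4 [0.49622239 0.01354854 0.23696279] [-179.98614166    0.26672622 -155.74375213] [-0.14800808 -0.01620588 -0.25286744]
[-1.773, 4.971, 1.424, -9.074]
```

View pics/c3.png

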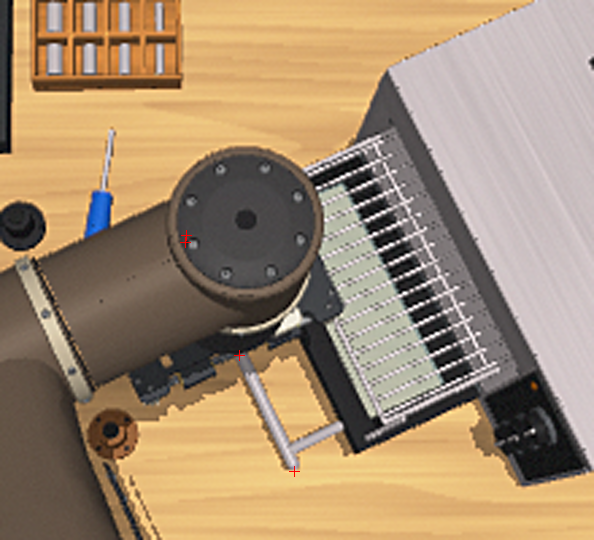

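The door is down: the bar's -y end at (293,468) lies on the 80° prediction. The rack is out. Now the bush.

Request:
{"name": "jog_arm", "arguments": {"deltas": [[[-0.3,0.8,0,-1.5],[-0.6,1.6,0.2,-3],[-0.9,2.4,0.4,-4.5],[-1.2,3.3,0.7,-6],[-1.5,4.2,1,-7.5],[-1.77,4.97,1.3,-9],[-1.77,4.97,1.42,-9.07],[-1.77,4.97,1.42,-9.07]]], "grip": 58}}

```text
t: 7.45
eef_pos: [0.4688, 0.3275, 0.1472]
ee_rot: [3.14, -0.004, -1.928]
force: [0.6, 0.5, 0.1]
width: 0.0582
gripper_force: 0.0
```

Request:
{"name": "jog_arm", "arguments": {"deltas": [[[0,0,0,0],[0,0,0,0]]]}}

```text
t: 7.7
eef_pos: [0.4702, 0.3278, 0.1499]
ee_rot: [-3.141, 0.001, -1.929]
force: [-0.0, -1.2, 0.1]
width: 0.0579
gripper_force: 0.0
```

```bash
python3 - <<'E'
from h import *
s=arm.get_state();print(s['t'],s['eef_pos'],np.degrees(s['ee_rot']),s['force'])
f=grab_frame('wrist');save('w2',f)
print(proj('w2',[.47,.329,.054]),proj('w2',s['eef_pos']))
print(units([.47,.329,.025],-110.4))
E
```

```text
7.7 [0.47020567 0.32784915 0.14989517] [-1.79983536e+02  5.19614572e-02 -1.10504385e+02] [-0.00198211 -1.15386719  0.09297377]
(np.float64(281.7152844553708), np.float64(215.9836250875398)) (np.float64(280.5020081468869), np.float64(275.63559497349786))
[-0.013, 0.01, 2.082, -0.02]
```

View pics/w2.png

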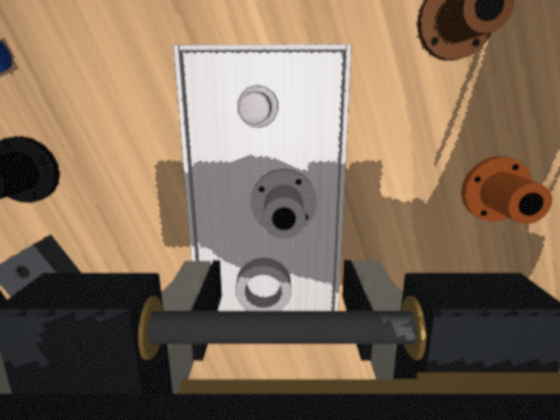

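The hub bore is at (284,217), within 2 mm of the prediction (281.7,216). It is the steel flanged bush between the ring (264,287) and the spindle (257,106). I'll descend and grip it.

Request:
{"name": "jog_arm", "arguments": {"deltas": [[[0,0.02,0.7,0],[0,0.03,1.4,0],[0,0.03,1.9,0],[0,0.03,2.08,0],[0,0.03,2.08,0],[0,0.03,2.08,0]]]}}

```text
t: 8.5
eef_pos: [0.4689, 0.3299, 0.0259]
ee_rot: [-3.141, 0.002, -1.927]
force: [0.2, -0.0, -0.2]
width: 0.0578
gripper_force: 0.0
```

Request:
{"name": "jog_arm", "arguments": {"deltas": [[[0,0,0,0],[0,0,0,0],[0,0,0,0],[0,0,0,0],[0,0,0,0]]], "grip": 0, "squeeze": 35}}

```text
t: 9.12
eef_pos: [0.4683, 0.3293, 0.0248]
ee_rot: [-3.141, 0.0, -1.927]
force: [-1.6, 0.2, 3.8]
width: 0.0306
gripper_force: 35.0
```

```bash
python3 - <<'E'
from h import *
s=arm.get_state();print(s['t'],s['eef_pos'],np.degrees(s['ee_rot']),s['force'],s['width'])
pl=HINGE-X*(.120-.055); pl[2]=.165
print(pl); print(units([*pl[:2],.24],-65.8)); print(units(pl,-65.8,p0=np.array([*pl[:2],.24])))
E
```

```text
9.125 [0.46831089 0.32934903 0.02480669] [-1.79985611e+02  2.15411017e-02 -1.10411676e+02] [-1.57749587  0.236274    3.76175896] 0.030563848362967598
[ 0.56786704 -0.14482447  0.165     ]
[6.827, -4.312, -3.588, -8.922]
[0.0, 0.0, 1.25, -8.922]
```

Request:
{"name": "jog_arm", "arguments": {"deltas": [[[0,0,-0.5,0],[0,0,-1.2,0],[0,0,-2.0,0],[0.4,-0.25,-2.8,-0.6],[1.0,-0.6,-3.4,-1.4],[1.6,-1.0,-3.6,-2.2],[2.2,-1.4,-3.6,-3],[2.8,-1.75,-3.6,-3.8]]]}}

```text
t: 10.12
eef_pos: [0.5075, 0.1337, 0.2399]
ee_rot: [3.141, 0.0, -1.593]
force: [-0.4, 0.8, -2.8]
width: 0.0308
gripper_force: 35.0
```

```bash
python3 - <<'E'
from h import *
s=arm.get_state();print(s['t'],s['eef_pos'],np.degrees(s['ee_rot']),s['force'],s['width'])
pl=HINGE-X*(.120-.055); pl[2]=.24
print(units(pl,-65.8))
E
```

```text
10.125 [0.50750657 0.13368236 0.23994255] [ 1.79942357e+02  4.70299543e-03 -9.12997141e+01] [-0.44490315  0.78645271 -2.83889495] 0.030773151644448667
[4.618, -1.111, -0.002, -5.1]
```

Request:
{"name": "jog_arm", "arguments": {"deltas": [[[0.7,-0.17,0,-0.8],[1.4,-0.34,0,-1.6],[2.1,-0.5,0,-2.4],[2.8,-0.67,0,-3.2],[3.5,-0.84,0,-4],[4.1,-1.0,0,-4.7],[4.5,-1.08,0,-5.1],[4.62,-1.11,0,-5.1]]]}}

```text
t: 11.12
eef_pos: [0.567, -0.1448, 0.2392]
ee_rot: [3.14, 0.001, -1.153]
force: [0.5, 0.2, -2.6]
width: 0.0307
gripper_force: 35.0
```

Request:
{"name": "jog_arm", "arguments": {"deltas": [[[0,0,0,0],[0,0,0,0]]]}}

```text
t: 11.38
eef_pos: [0.5674, -0.1429, 0.2403]
ee_rot: [3.141, 0.0, -1.15]
force: [0.3, -0.3, -1.7]
width: 0.0304
gripper_force: 35.0
```

```bash
python3 - <<'E'
from h import *
s=arm.get_state();print(s['t'],s['eef_pos'],np.degrees(s['ee_rot']),s['force'],s['width'])
pl=HINGE-X*(.120-.055); pl[2]=.165
print(units(pl,-65.8))
f=grab_frame('wrist');save('w3',f);g=grab_frame('scene');save('s3',g)
a=cv2.imread('pics/w3.png');b=cv2.resize(cv2.imread('pics/s3.png')[80:290,130:340],(400,400),interpolation=2)
C=np.zeros((420,800,3),np.uint8);C[:,:400]=cv2.resize(a[:,:],(400,420))[:, :];C[:400,400:]=b
cv2.imwrite('pics/c4.png',C)
E
```

```text
11.375 [ 0.56740357 -0.14287032  0.24026208] [ 1.79984272e+02  2.43034006e-02 -6.59056671e+01] [ 0.25793979 -0.30937486 -1.72660505] 0.030411219592589862
[0.033, 0.006, 1.254, -0.021]
```

View pics/c4.png

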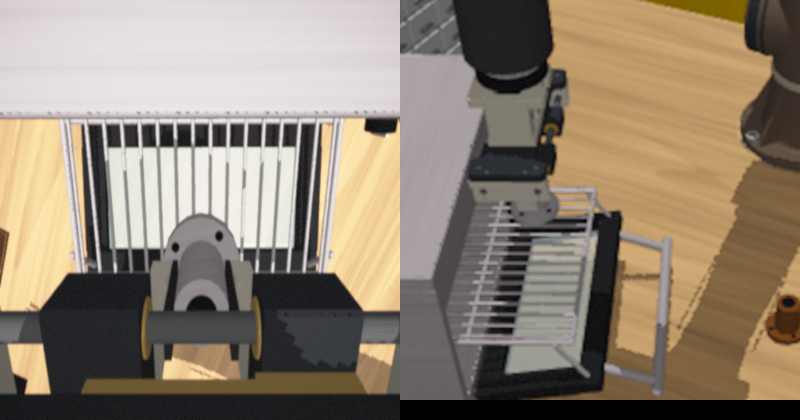

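The bush is held upright over the free front of the rack and the housing is clear behind. I'll lower it.

Request:
{"name": "jog_arm", "arguments": {"deltas": [[[-0.05,0,0.25,0],[-0.05,0,0.5,0],[-0.05,0,0.75,0],[-0.05,0,0.95,0],[-0.05,0,1.1,0],[-0.05,0,1.2,0],[-0.05,0,1.2,0],[-0.05,0,1.2,0]]]}}

```text
t: 12.48
eef_pos: [0.5667, -0.1409, 0.1689]
ee_rot: [-3.141, -0.0, -1.15]
force: [1.3, -0.6, -2.4]
width: 0.0308
gripper_force: 35.0
```

Request:
{"name": "jog_arm", "arguments": {"deltas": [[[0,0,0.02,0],[0,0,0.04,0],[0,0,0.06,0],[0,0,0.07,0],[0,0,0.07,0],[0,0,0.07,0]]]}}

```text
t: 13.22
eef_pos: [0.5665, -0.1409, 0.1643]
ee_rot: [-3.142, -0.0, -1.15]
force: [-0.8, -0.4, -2.4]
width: 0.0307
gripper_force: 35.0
```

```bash
python3 - <<'E'
from h import *
s=arm.get_state();print(s['t'],s['eef_pos'],np.degrees(s['ee_rot']),s['force'],s['width'])
E
```

```text
13.225 [ 0.56645986 -0.14090687  0.16430723] [-1.79996014e+02 -2.76198677e-03 -6.59175242e+01] [-0.7532212  -0.36943718 -2.37103224] 0.0306516980062675
```

Request:
{"name": "jog_arm", "arguments": {"deltas": [[[0,0,0.01,0],[0,0,0.02,0],[0,0,0.02,0],[0,0,0.02,0]]]}}

```text
t: 13.72
eef_pos: [0.5666, -0.1411, 0.1638]
ee_rot: [-3.141, -0.001, -1.15]
force: [-1.8, -0.9, 6.1]
width: 0.0309
gripper_force: 35.0
```

Contact (+6 N). Release, and rise.

Request:
{"name": "jog_arm", "arguments": {"deltas": [[[0,0,-0.01,0],[0,0,-0.01,0],[0,0,-0.01,0],[0,0,-0.01,0]]], "grip": 60}}

```text
t: 14.22
eef_pos: [0.5664, -0.1409, 0.1635]
ee_rot: [3.142, 0.0, -1.15]
force: [-0.6, -0.4, -0.1]
width: 0.0593
gripper_force: 0.0
```

Request:
{"name": "jog_arm", "arguments": {"deltas": [[[0,0,-0.3,0],[0,0,-0.8,0],[0,0,-1.4,0],[-0.3,0,-2,0],[-1.0,0,-2.2,0],[-1.8,0,-2.2,0],[-2.6,0,-2.2,0],[-2.6,0,-2.2,0]]]}}

```text
t: 15.22
eef_pos: [0.5019, 0.0037, 0.2963]
ee_rot: [-3.14, 0.0, -1.147]
force: [0.4, -0.8, 0.3]
width: 0.0601
gripper_force: 0.0
```

```bash
python3 - <<'E'
from h import *
s=arm.get_state();print(s['t'],s['eef_pos'],np.degrees(s['ee_rot']),s['force'],s['width'])
f=grab_frame('wrist');save('w4',f);g=grab_frame('scene');save('s4',g)
a=cv2.imread('pics/w4.png');b=cv2.resize(cv2.imread('pics/s4.png')[110:290,150:330],(400,400),interpolation=2)
C=np.zeros((400,800,3),np.uint8);C[:300,:400]=cv2.resize(a,(400,300));C[:400,400:]=b
cv2.imwrite('pics/c5.png',C)
for d in (.010,.012,.014): print(units(bar(80)-X*d+[0,0,.12],-155.8))
E
```

```text
15.225 [0.50187873 0.0037072  0.29625238] [-1.79914437e+02  1.89815439e-02 -6.57133991e+01] [ 0.41191661 -0.76033432  0.26533887] 0.060114744623109236
[0.098, 0.015, 2.077, 17.995]
[0.064, 0.015, 2.077, 17.995]
[0.031, 0.015, 2.077, 17.995]
```

View pics/c5.png

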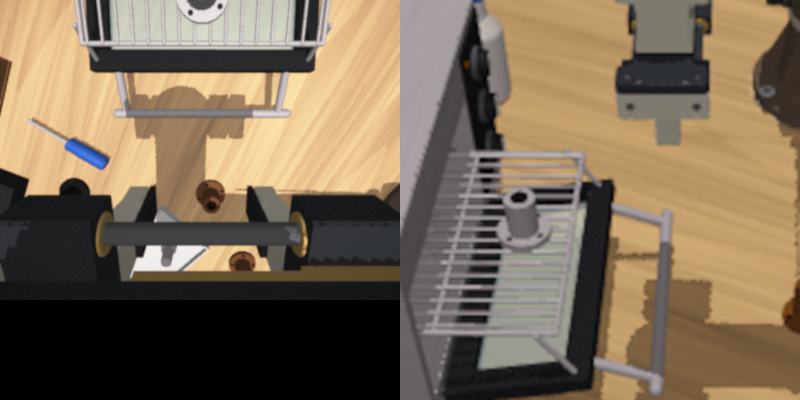

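The bush stands upright on the rack wires at (522,215) in the scene crop. The door is down and the bar is free. When the door is fully down, the gripper body would overlap the rack's front edge by about 6 mm, so I'll go down 14 mm outward of the bar first.

Request:
{"name": "jog_arm", "arguments": {"deltas": [[[0,0,0.2,2],[0,0,0.4,4],[0,0,0.6,6],[0,0,0.8,8],[0,0,1,10],[0,0,1.2,12],[0,0,1.2,14],[0,0,1.2,16]]], "grip": 58, "squeeze": 25}}

```text
t: 16.32
eef_pos: [0.5031, 0.0003, 0.2232]
ee_rot: [3.142, -0.001, -2.554]
force: [-0.2, 0.1, -0.4]
width: 0.0583
gripper_force: 0.0
```

```bash
python3 - <<'E'
from h import *
s=arm.get_state();print(s['t'],s['eef_pos'],np.degrees(s['ee_rot']),s['force'],s['width'])
print(px('w4',286,158.5,.051),bar(80))
print(units(bar(80)-X*.014+[0,0,.1],-155.8))
E
```

```text
16.325 [5.03126015e-01 3.40325040e-04 2.23160538e-01] [ 1.79999268e+02 -6.08982645e-02 -1.46344135e+02] [-0.19731695  0.05674585 -0.40411879] 0.05834351234039572
[ 0.50495541 -0.01368593  0.051     ] [ 0.50855128 -0.01284091  0.05128153]
[0.007, -0.003, 1.198, 1.891]
```

Request:
{"name": "jog_arm", "arguments": {"deltas": [[[0,0,0.4,1.9],[0,0,0.8,1.9],[0,0,1.2,1.9],[0,0,1.2,1.9]]]}}

```text
t: 16.82
eef_pos: [0.5019, 0.0002, 0.1499]
ee_rot: [3.141, -0.004, -2.714]
force: [-1.0, 0.4, 0.4]
width: 0.058
gripper_force: 0.0
```

```bash
python3 - <<'E'
from h import *
f=grab_frame('wrist');save('w5',f)
s=arm.get_state();print(s['t'],s['eef_pos'],np.degrees(s['ee_rot']),s['force'],s['width'])
print(proj('w5',bar(80)))
im=cv2.imread('pics/w5.png')
for p,c in ((bar(80),(0,0,255)),(s['eef_pos'],(0,255,0)),(HINGE-X*.12+[0,0,.083],(255,0,0))):
    u,v=proj('w5',p); cv2.drawMarker(im,(int(u),int(v)),c,0,12,1)
cv2.imwrite('pics/c6.png',im)
print(units(bar(80)-X*.014-[0,0,.014],-155.8))
# bar column profile well ahead of the fingers
g=cv2.cvtColor(im,cv2.COLOR_BGR2GRAY)
for r in (60,100,140): print(r,g[r,180:330:3].tolist())
E
```

```text
16.875 [0.50278183 0.00051364 0.15127097] [-1.79985866e+02 -1.15260728e-01 -1.55483723e+02] [0.68793687 0.01092071 1.19599074] 0.05769915061502358
(np.float64(260.4536951973861), np.float64(216.0959473222708))
[-0.0, -0.009, 1.9, 0.063]
60 [128, 128, 128, 132, 132, 133, 135, 132, 135, 135, 138, 137, 136, 133, 132, 131, 135, 139, 134, 135, 132, 131, 133, 148, 193, 217, 236, 224, 203, 172, 157, 226, 229, 230, 233, 232, 230, 229, 230, 231, 231, 230, 229, 230, 229, 228, 227, 226, 226, 227]
100 [146, 147, 150, 219, 228, 228, 227, 226, 225, 223, 224, 227, 228, 232, 233, 233, 231, 229, 228, 229, 230, 231, 229, 200, 185, 214, 234, 230, 208, 178, 149, 217, 219, 220, 221, 222, 222, 223, 221, 221, 220, 216, 217, 220, 224, 225, 229, 229, 231, 231]
140 [134, 135, 136, 149, 208, 220, 217, 215, 216, 215, 214, 214, 216, 218, 220, 220, 221, 222, 222, 223, 223, 222, 224, 214, 179, 209, 228, 230, 210, 183, 143, 218, 227, 226, 231, 232, 229, 224, 222, 224, 225, 227, 230, 228, 228, 225, 224, 224, 226, 229]
```

The bar sits at columns 250–271 (centre 261), matching the predicted 260.5. I'll descend.

Request:
{"name": "jog_arm", "arguments": {"deltas": [[[0,0,0.5,0.06],[0,0,1.0,0.06],[0,0,1.4,0.06],[0,0,1.7,0.06],[0,0,1.9,0.06],[0,0,1.9,0.06]]]}}

```text
t: 17.62
eef_pos: [0.503, 0.0013, 0.0376]
ee_rot: [-3.141, -0.001, -2.718]
force: [0.1, 1.1, -0.3]
width: 0.0582
gripper_force: 0.0
```

Request:
{"name": "jog_arm", "arguments": {"deltas": [[[0,-0.04,0,0],[0,-0.08,0,0],[0,-0.12,0,0],[0,-0.12,0,0]]]}}

```text
t: 18.12
eef_pos: [0.5059, -0.0052, 0.0379]
ee_rot: [-3.142, 0.0, -2.718]
force: [-0.3, -0.2, -0.5]
width: 0.0581
gripper_force: 0.0
```

Request:
{"name": "jog_arm", "arguments": {"deltas": [[[0,-0.03,0,0],[0,-0.06,0,0],[0,-0.06,0,0]]]}}

```text
t: 18.5
eef_pos: [0.5073, -0.0084, 0.0377]
ee_rot: [3.142, 0.0, -2.718]
force: [-0.3, -0.1, 0.2]
width: 0.0582
gripper_force: 0.0
```

Request:
{"name": "jog_arm", "arguments": {"deltas": [[[0,-0.03,0,0],[0,-0.06,0,0],[0,-0.06,0,0]]]}}

```text
t: 18.88
eef_pos: [0.5088, -0.0117, 0.0376]
ee_rot: [-3.142, 0.0, -2.718]
force: [-0.2, 1.7, 0.3]
width: 0.0581
gripper_force: 0.0
```

```bash
python3 - <<'E'
from h import *
s=arm.get_state();print(s['t'],s['eef_pos'],s['force'],s['moment'],s['width'])
d=s['eef_pos']-bar(80);print('out',-d@X*1e3,'z',s['eef_pos'][2])
E
```

```text
18.875 [ 0.50876635 -0.0117069   0.03763565] [-0.16659296  1.73506454  0.29727262] [0.15556948 0.0576506  0.04110369] 0.05805608703004177
out 0.9461933278900305 z 0.03763565295416317
```

Request:
{"name": "jog_arm", "arguments": {"deltas": [[[0,0,0,0],[0,0,0,0],[0,0,0,0],[0,0,0,0],[0,0,0,0]]], "grip": 0, "squeeze": 30}}

```text
t: 19.5
eef_pos: [0.5091, -0.0124, 0.038]
ee_rot: [-3.14, -0.0, -2.717]
force: [4.6, -25.8, 11.1]
width: 0.0133
gripper_force: 21.0
```

```bash
python3 - <<'E'
from h import *
s=arm.get_state();print(s['t'],s['eef_pos'],s['force'],s['moment'],s['width'])
for a in range(77,28,-4): print(a,units(bar(a)-bar(80),p0=np.zeros(3)))
print(units(bar(30)-bar(80),p0=np.zeros(3)))
E
```

```text
19.5 [ 0.50912801 -0.01236752  0.03798569] [  4.58981827 -25.75232604  11.08284103] [-9.80489257 -2.42953098 -0.37491384] 0.01331682040379405
77 [0.0, 0.003, -0.183, 0.0]
73 [0.0, -0.009, -0.427, 0.0]
69 [0.0, -0.037, -0.669, 0.0]
65 [0.0, -0.083, -0.909, 0.0]
61 [0.0, -0.145, -1.146, 0.0]
57 [0.001, -0.223, -1.377, 0.0]
53 [0.001, -0.317, -1.602, 0.0]
49 [0.001, -0.427, -1.82, 0.0]
45 [0.001, -0.551, -2.03, 0.0]
41 [0.002, -0.69, -2.231, 0.0]
37 [0.002, -0.843, -2.421, 0.0]
33 [0.002, -1.009, -2.601, 0.0]
29 [0.003, -1.186, -2.768, 0.0]
[0.003, -1.141, -2.728, 0.0]
```

Request:
{"name": "jog_arm", "arguments": {"deltas": [[[0,-0.01,-0.05,0],[0,-0.02,-0.1,0],[0,-0.02,-0.1,0]]]}}

```text
t: 19.88
eef_pos: [0.5093, -0.0129, 0.0438]
ee_rot: [-3.141, 0.0, -2.718]
force: [1.3, -3.9, -2.3]
width: 0.0131
gripper_force: 30.0
```

```bash
python3 - <<'E'
from h import *
s=arm.get_state();print(s['t'],s['eef_pos'],s['force'],s['moment'],s['width'],s['gripper_force'])
E
```

```text
19.875 [ 0.50927455 -0.01290074  0.04384401] [ 1.3011565  -3.93920543 -2.34330362] [-1.24087216 -0.59790899  0.00749575] 0.013087588425320488 30.00108540058136
```

Request:
{"name": "jog_arm", "arguments": {"deltas": [[[0,0,-0.08,0],[0,-0.01,-0.32,0],[0,-0.04,-0.57,0],[0,-0.085,-0.81,0],[0,-0.145,-1.05,0],[0,-0.225,-1.28,0],[0,-0.32,-1.5,0],[0,-0.32,-1.5,0]]]}}

```text
t: 20.88
eef_pos: [0.5185, -0.0336, 0.1339]
ee_rot: [-3.137, -0.0, -2.718]
force: [13.7, -23.0, -14.5]
width: 0.0131
gripper_force: 30.0
```

```bash
python3 - <<'E'
from h import *
s=arm.get_state();print(s['t'],s['eef_pos'],s['force'],s['moment'],s['width'],s['gripper_force'])
for a in (53,49,45,41,37,33,30): print(a,units(bar(a)-[0,0,.0135]))
E
```

```text
20.875 [ 0.51852682 -0.03359307  0.13393959] [ 13.69713256 -23.02828578 -14.53681404] [-7.93897469 -4.9854384  -0.01025777] 0.013085533287194463 29.99504864215851
53 [0.01, 0.069, -0.0, 0.0]
49 [0.01, -0.042, -0.218, 0.0]
45 [0.01, -0.167, -0.428, 0.0]
41 [0.01, -0.307, -0.628, 0.0]
37 [0.01, -0.46, -0.818, 0.0]
33 [0.011, -0.626, -0.997, 0.0]
30 [0.011, -0.759, -1.123, 0.0]
```

Request:
{"name": "jog_arm", "arguments": {"deltas": [[[0,-0.08,-0.04,0],[0,-0.14,-0.18,0],[0,-0.21,-0.28,0],[0,-0.28,-0.38,0],[0,-0.35,-0.48,0],[0,-0.35,-0.48,0],[0,-0.35,-0.48,0]]]}}

```text
t: 21.75
eef_pos: [0.5256, -0.0496, 0.1624]
ee_rot: [-3.141, -0.0, -2.718]
force: [3.5, -4.5, -4.7]
width: 0.0129
gripper_force: 30.0
```

```bash
python3 - <<'E'
from h import *
s=arm.get_state();print(s['t'],s['eef_pos'],s['force'],s['moment'],s['width'],s['gripper_force'])
for a in (45,43,41,39,37,35,33,30): print(a,units(bar(a)-[0,0,.0205]))
E
```

```text
21.75 [ 0.5255899  -0.04958254  0.16244037] [ 3.46132185 -4.45741091 -4.66288112] [-1.30197047 -0.96259523 -0.07475384] 0.01293342937902362 30.001492202281952
45 [0.008, 0.126, 0.163, 0.0]
43 [0.008, 0.059, 0.062, 0.0]
41 [0.008, -0.012, -0.038, 0.0]
39 [0.008, -0.087, -0.134, 0.0]
37 [0.008, -0.165, -0.228, 0.0]
35 [0.008, -0.246, -0.32, 0.0]
33 [0.009, -0.33, -0.408, 0.0]
30 [0.009, -0.462, -0.535, 0.0]
```

Request:
{"name": "jog_arm", "arguments": {"deltas": [[[0,-0.09,-0.13,0],[0,-0.17,-0.23,0],[0,-0.25,-0.32,0],[0,-0.33,-0.41,0],[0,-0.4,-0.47,0],[0,-0.46,-0.53,0],[0,-0.46,-0.53,0],[0,-0.46,-0.53,0]]]}}

```text
t: 22.75
eef_pos: [0.5368, -0.0744, 0.1943]
ee_rot: [3.141, -0.0, -2.718]
force: [-0.3, -0.4, -0.7]
width: 0.0129
gripper_force: 30.0
```

```bash
python3 - <<'E'
from h import *
s=arm.get_state();print(s['t'],s['eef_pos'],s['force'],s['moment'],s['width'],s['gripper_force'])
for a in (32,31,30,29): print(a,units(bar(a)-[0,0,.0205]))
save('s6',grab_frame('scene'));save('t6',grab_frame('top'))
def leaf(t,x,y,z):
    t=np.radians(t);return HINGE+y*Y-X*(-x*np.cos(t)+z*np.sin(t))+np.array([0,0,z*np.cos(t)+x*np.sin(t)])
C=[]
for n,r0,c0 in(('s6',90,110),('t6',90,300)):
    k=400/150;im=cv2.resize(cv2.imread(f'pics/{n}.png')[r0:r0+180,c0:c0+150],None,fx=k,fy=k,interpolation=2)
    for t,c in((25,(255,0,0)),(30,(0,0,255)),(35,(0,255,0))):
        for y in(-.137,.137):
            u,v=proj(n,bar(t)+y*Y);cv2.circle(im,(int((u-c0+.5)*k),int((v-r0+.5)*k)),2,c,-1)
    C.append(im)
cv2.imwrite('pics/c7.png',np.hstack(C))
E
```

```text
22.75 [ 0.53680401 -0.07437303  0.19434897] [-0.2900223  -0.40772298 -0.74864564] [-0.09916299  0.41375397 -0.03270049] 0.012926617608066914 30.001846253871918
32 [0.009, 0.08, 0.081, 0.0]
31 [0.009, 0.036, 0.038, 0.0]
30 [0.009, -0.009, -0.003, 0.0]
29 [0.009, -0.054, -0.044, 0.0]
```

View pics/c7.png

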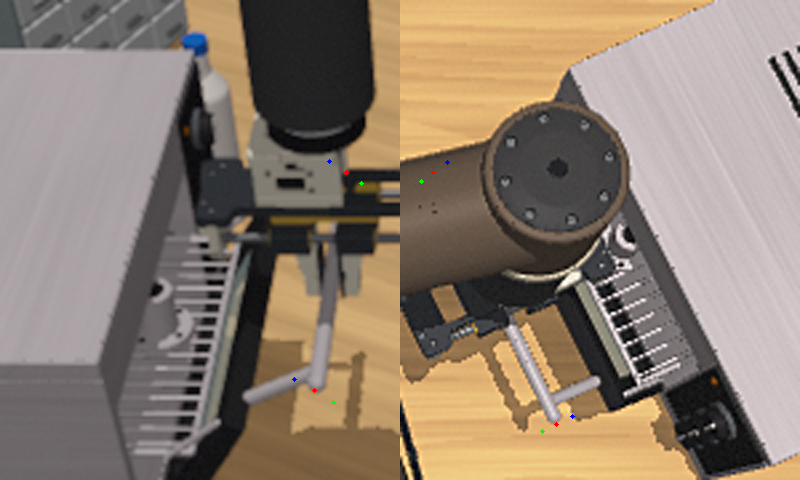

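The bar end, at (318,388) in the scene crop and (556,420) in the top crop, sits on the red 30° mark. The bush stands upright on the rack. The grip holds at 30 N, so I'll hand it in.

```bash
python3 -c "
from station import arm
print(arm.job_done())"
```

```text
the job is handed in; nothing more can be done
None
```

The job is handed in at about 23 s: the steel bush stands upright and released on the rack, and the door is held at about 30° open with a 30 N grip. The last 8° or so down to the stop was the door sinking by itself after I let go at about 72°, and raising it briefly pushed the wrist force to about 30 N.

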